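Hinge check on a component case

TASK

Two lidded component cases stand on the electronics bench. Check the friction hinge of the wider case: lift its lid by the pull tab to about half way up (about 50 degrees from shut) and let go of it there, so that the lid stands open at that angle on its own. Leave the smaller case's lid as it is.

Things in the scene. Friction and masses are not known exactly. Their poses are not given: they have to be found in the camera images.
- wide_lid (a joint): Lid angle of the wider case, rad: 0 shut and level, grows as it rises, stop at 1.9; starts at 0 to 0.15. White flat lid, 8 mm thick, 0.17 to 0.35 kg, hinged on the long side away from the robot. The stiff friction hinge holds it wherever it is left; lifting at the tab takes 3 to 5 N. Grey case, fixed, 220 wide, 140 deep, 63 mm high; left or right of the smaller one.
- wide_tab (a point): Grip point of the wide lid's pull tab: black tongue 24 wide, 10 thick, level when shut, sticking out 40 mm from mid front edge towards the robot, free air below and beside. Point: at mid width and thickness, 26 mm out from the lid's edge; 60 mm above the bench when shut. Moves with the lid. x along the tab to the hinge, y along the hinge line (pinch across y from above), z out of the lid's top.
- wide_hinge (a point): Middle of the wide case's hinge line, at its far top edge, 55 mm above the bench; fixed. y along the hinge line, x level, pointing away from the case's front (case yaw up to 20 degrees), z up. At lid angle a the tab's grip point lies, in this frame, at x = -166 cos a + 4 sin a, y = 0, z = 166 sin a + 4 cos a (mm).
- small_tab (a point): Grip point of the smaller case's pull tab, to be left alone. That case has the same make, materials, tab and height, but is 130 mm wide and 105 mm deep; its lid also starts 0 to 0.15 rad open. Axes as for the wide tab.

How it is judged:
At the end, for the whole second after the job is handed in: The wider case's lid stands still and free, 35 to 65 degrees open (50 plus or minus 15), and the smaller case's tab is within 15 mm of where it began (value of joint wide_lid between 0.611 and 1.134 rad and velocity of joint wide_lid between -0.05 and 0.05 rad/s and distance of small_tab from where it was at the start of the episode below 0.015 m); the robot touches nothing.
It fails at once if the smaller case's lid is moved: its tab shifts more than 15 mm (distance of small_tab from where it was at the start of the episode above 0.015 m).
It also fails if it takes over 32 s, if anything falls off the work surface, if the arm or the gripper's body presses on something with over 40 N, if the wrist force passes 120 N, or if a joint passes its speed limit or range.

ROBOT

A 7-joint arm with a two-finger parallel gripper is mounted at the origin on the work surface. World frame = base frame: x ahead of the robot, y to its left, z up, the work surface at z = 0. Lengths are in m, angles in rad, forces in N, time in s.
With the tool pointing down it reaches from about 0.425 to 0.925 m from the base axis. Payload 6.8 kg.
Tool frame: the origin (TCP) lies at the very end of the fingers, on their centre line; the grasp point (between the pads) lies 19 mm behind it; z points along the fingers, y is the line along which they close (so a half turn about z gives the same grasp; the last joint's range is limited). The gripper opens to 85 mm and grips with 20 to 120 N. Pads are 22 mm wide; open, the fingers measure 114 mm over their backs; the gripper's body (76 mm by 85 mm) begins 54 mm behind the grasp point. The pads swing forward as they close: fully open they stand 13 mm farther back than shut.
Start: joints at [-1.293, 0.477, 0.022, 1.555, -0.011, 1.109, -0.083], TCP at [0.254, 0.625, 0.231] pointing down, gripper open.
Joint ranges: [-2.96, 2.96], [-0.34, 2.1], [-1.41, 1.46], [0.24, 2.44], [-1.37, 4.51], [0.17, 1.92], [-2.96, 2.96]. Speed limits (rad/s): [2.39, 2.39, 3.14, 3.14, 3.14, 3.14, 3.14].

INTERFACE

Orientations are given as a unit quaternion [w, x, y, z].
In Python, from rig import ctrl gives the robot as it stands.
- The arm moves only by the tool servo_tool, never from a script. Its argument "plan" is a list of rows, each an object of numbers: "claw": the opening, from -1 (shut) to 1 (fully open); "x", "y", "z": the shift along the tool's x, y, z in mm; "ax", "ay", "az": the turn, a rotation vector about the tool's x, y, z in degrees. A call has 1 to 20 rows; each row is the pose to reach, as a shift and turn from the pose commanded when the call began, along the tool's axes at that moment; what a row does not reach only later rows make up. A row lasts 1/8 s, in which the tool goes at most 62.5 mm and 10.7 degrees, less where a joint would pass 70% of its speed; a pose out of reach is approached as far as the arm can. A call with a gripper value outside its range is refused whole. The fingers move at their own pace and stop on an object; the grip force is fixed at half the most. Time passes only in rows, so rows that repeat a pose let the fingers close. It gives the time, the measured TCP pose, the force, the opening and the grip force at its end, in the units of the state.
- ctrl.get_state(): the state, without advancing time (a new reading comes with each control period).
- ctrl.capture(name): name is "side" or "top" or "wrist"; returns a dict with "image" (400x640x3 uint8, red, green, blue), "vertical_fov" (degrees; the focal length in pixels is half the picture's height over the tangent of half this angle, whatever the lens; pixels are square), "cx", "cy" (the principal point, pixels), "rvec" (rotation vector, rad) and "tvec" (3), from world to camera coordinates, as OpenCV has them. Camera axes: x right, y down, z forward; pixel columns grow to the right and rows downward; lengths in m; the calibration is good to about 2 mm. A picture is of the moment at which its call begins. There is no depth.
- ctrl.hand_in(): hands the job in; it is judged then, once.
The state is a dict: "clock": time; "qpos": joint angles; "joint_velocities": joint speeds; "effort": joint torques, N m; "tool_pos": TCP position; "ee_rot": TCP orientation; "force": force on the tool from outside, world axes, zero at the start; "torque": the same for the moment, N m; "gripper_width": finger opening in m; "finger_force": force on a finger pad.
Only numpy, scipy, OpenCV 4.12 (cv2) and the standard library are available. Lean on these libraries where they do the work, as an engineer would, in place of code of your own. Each camera call takes 0.05 s, during which the arm holds its last target. There are 200 camera calls.

## Working session

There is one attempt and no reset: what is moved stays moved. The work goes in short steps, Python scripts to look and compute and a tool call to move; the robot and the scene stay as the last step left them, time stands still between calls to the robot, and variables do not carry over. Pictures are saved under pics/ and viewed, at most 10 in all, crops included, and the job is handed in when it is done.

Besides the shell and the picture viewer there is one more tool, called after "Emit:" by a JSON object that holds its "method" and its "body", one argument or row to a line. servo_tool: Moves the arm, as the interface text tells. Its arguments: {"type":"object","properties":{"plan":{"type":"array"}},"required":["plan"]}

```bash
mkdir -p pics; cat > h.py <<'E'
from rig import ctrl
import cv2, numpy as np
def cap(n,f):
    c=ctrl.capture(n); cv2.imwrite(f,cv2.cvtColor(c["image"],cv2.COLOR_RGB2BGR)); 
    np.save(f+'.npy',{k:v for k,v in c.items() if k!='image'},allow_pickle=True); return c
def cam(f):
    c=np.load(f+'.npy',allow_pickle=True).item(); fl=200/np.tan(np.radians(c["vertical_fov"])/2)
    K=np.array([[fl,0,c["cx"]],[0,fl,c["cy"]],[0,0,1]]); R=cv2.Rodrigues(np.array(c["rvec"],float))[0]; t=np.array(c["tvec"],float)
    return K,R,t
def ray(f,u,v):
    K,R,t=cam(f); return -R.T@t, R.T@np.linalg.inv(K)@np.array([u,v,1.])
def onz(f,u,v,z):
    o,d=ray(f,u,v); return o+d*(z-o[2])/d[2]
def proj(f,P):
    K,R,t=cam(f); p=(K@(R@np.array(P).T+t[:,None])); return (p[:2]/p[2]).T
E
python3 - <<'E'
from h import *
for n in("top","side"):
    cap(n,f"pics/{n}0.png")
print(ctrl.get_state())
E
```

```text
{'clock': 0.1, 'qpos': array([-1.29310643,  0.47773918,  0.02234924,  1.55632761, -0.01148771,
        1.10929304, -0.08309089]), 'joint_velocities': array([-4.83132698e-04, -1.73998705e-03,  2.72291656e-04, -8.26877202e-04,
       -6.72958185e-04, -6.09641997e-05, -3.53398482e-04]), 'effort': array([ 4.39150390e-03, -5.97761929e+01,  1.61373764e+00, -2.81956744e+01,
        1.28631681e-02,  5.00426118e-03, -3.46913112e-05]), 'tool_pos': array([0.25381694, 0.62489983, 0.23041903]), 'ee_rot': array([-9.10648742e-05,  1.91686641e-01,  9.81455837e-01, -8.14351761e-04]), 'force': array([ 0.29185108, -0.78971987,  0.40584736]), 'torque': array([ 0.00148442, -0.01020488,  0.03049292]), 'finger_force': 0.0, 'gripper_width': 0.0853960650604199}
```

View pics/top0.png

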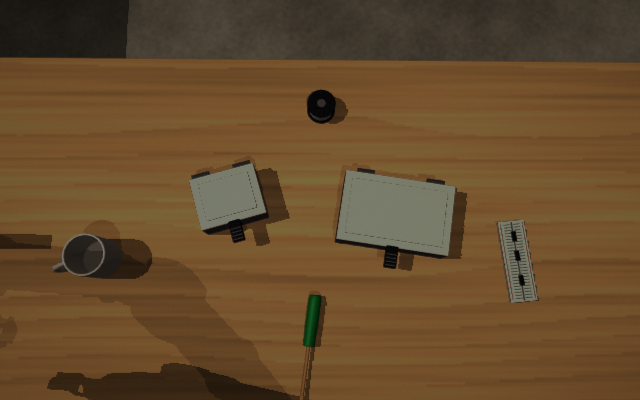

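View pics/side0.png

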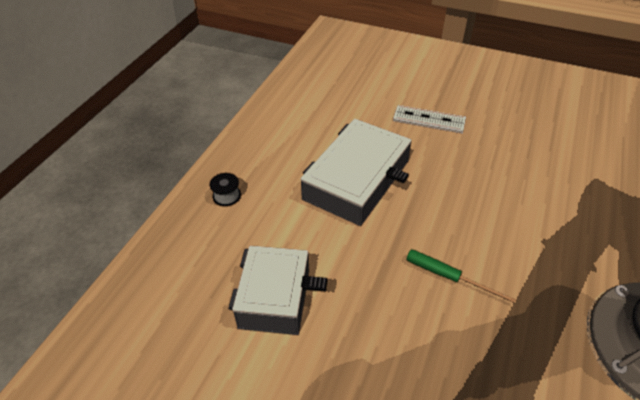

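The top view shows the wide case on the right (lid corners about (345,170), (456,186), (448,257), (336,241); tab around (391,257)) and the small case on the left. The side view shows the wide tab at about (398,175). I'll enlarge both for exact readings.

```bash
python3 - <<'E'
from h import *
a=cv2.imread('pics/top0.png')[150:280,320:470]; b=cv2.imread('pics/side0.png')[110:230,290:420]
a=cv2.resize(a,None,fx=4,fy=4,interpolation=2);b=cv2.resize(b,None,fx=4,fy=4,interpolation=2)
a=cv2.convertScaleAbs(a,alpha=1.6)
cv2.imwrite('pics/ca.png',a);cv2.imwrite('pics/cb.png',b)
E
```

```text
(no output)
```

View pics/ca.png

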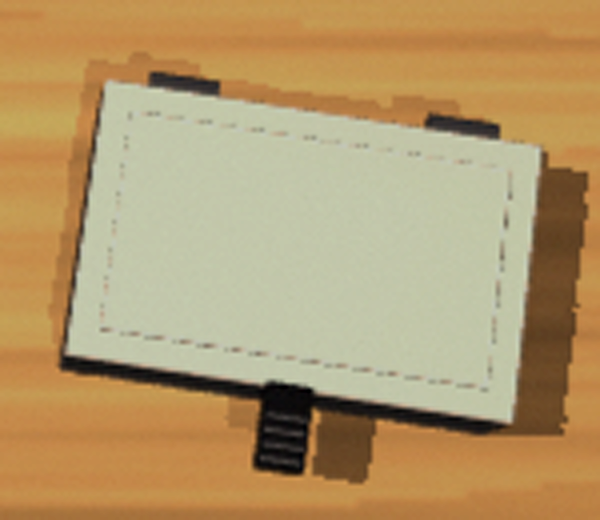

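View pics/cb.png

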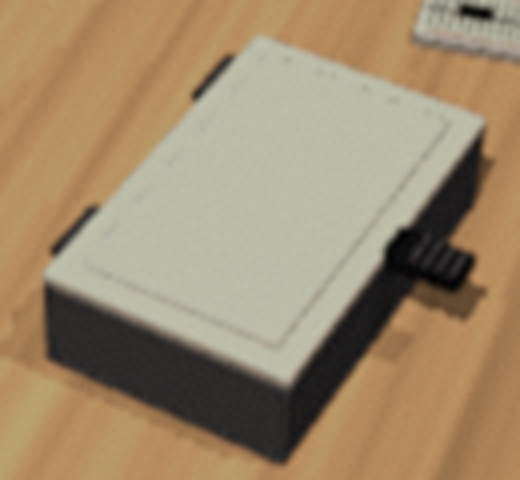

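The crops give clean lid corners in both views: top FL (346.3,170), FR (455.3,186.8), NR (448.3,256.3), NL (336.5,239); the tab tip is near (390,268). The side view corners read similarly. Next I fit hinge x, y, yaw and lid angle.

```bash
cat > fit.py <<'E'
from h import *
from scipy.optimize import least_squares
from scipy.spatial.transform import Rotation as Ro
M=np.array([[0,110,8],[0,-110,8],[-140,-110,8],[-140,110,8],[-180,12,9],[-180,-12,9]])/1e3
T=np.array([[105,80],[541,147],[513,425],[66,356],[256,468],[303,474]])/4+[320,150]
S=np.array([[48,280],[260,37],[486,120],[292,385],[455,283],[473,262]])/4+[290,110]
def pts(p,m):
    L=Ro.from_euler('y',p[3]).apply(m)   # +rot about y raises -x side
    return Ro.from_euler('z',p[2]).apply(L)+[p[0],p[1],.055]
f=lambda p:np.r_[(proj('pics/top0.png',pts(p,M))-T).ravel(),(proj('pics/side0.png',pts(p,M))-S).ravel()]
x0=onz('pics/top0.png',400,178,.063)
r=least_squares(f,[x0[0],x0[1],-.1,.05],loss='soft_l1')
E
python3 - <<'E'
from fit import *
print(r.x.round(4),np.round(r.fun.reshape(-1,2),1).tolist())
p=r.x
for a in [p[3],.3,.6,.9]: print(a,pts([*p[:3],a],np.array([[-.166,0,.004]])).round(4))
s=ctrl.get_state(); q=s['ee_rot']; print(Ro.from_quat(np.r_[q[1:],q[0]]).as_matrix().round(3))
E
```

```text
[ 0.6647 -0.1792 -0.1486 -0.0283] [[-0.2, -0.1], [0.4, -0.7], [-0.1, -0.2], [-0.4, 0.4], [-0.6, 0.3], [-0.0, 0.6], [-1.6, -2.1], [-0.8, -1.6], [0.3, 0.0], [-0.2, -0.1], [0.6, 1.3], [1.3, -0.9]]
-0.028264939130613797 [[ 0.5005 -0.1547  0.0543]]
0.3 [[ 0.509  -0.1559  0.1079]]
0.6 [[ 0.5314 -0.1593  0.152 ]]
0.9 [[ 0.5658 -0.1644  0.1875]]
[[-0.927  0.376 -0.   ]
 [ 0.376  0.927 -0.002]
 [-0.    -0.002 -1.   ]]
```

Emit:
{"method": "servo_tool", "body": {
  "plan": [
    {"claw": 1, "x": -160, "y": -135, "z": 0},
    {"claw": 1, "x": -320, "y": -275, "z": 0, "az": -5},
    {"claw": 1, "x": -320, "y": -275, "z": 0, "az": -5},
    {"claw": 1, "x": -320, "y": -275, "z": 0, "az": -5},
    {"claw": 1, "x": -320, "y": -275, "z": 0, "az": -5},
    {"claw": 1, "x": -320, "y": -275, "z": 0, "az": -5},
    {"claw": 1, "x": -320, "y": -275, "z": 0, "az": -5},
    {"claw": 1, "x": -521, "y": -631, "z": 80, "az": -13.6},
    {"claw": 1, "x": -521, "y": -631, "z": 80, "az": -13.6},
    {"claw": 1, "x": -521, "y": -631, "z": 80, "az": -13.6},
    {"claw": 1, "x": -521, "y": -631, "z": 80, "az": -13.6},
    {"claw": 1, "x": -521, "y": -631, "z": 80, "az": -13.6},
    {"claw": 1, "x": -521, "y": -631, "z": 80, "az": -13.6},
    {"claw": 1, "x": -521, "y": -631, "z": 80, "az": -13.6},
    {"claw": 1, "x": -521, "y": -631, "z": 80, "az": -13.6},
    {"claw": 1, "x": -521, "y": -631, "z": 80, "az": -13.6}
  ]
}}

```text
validation failed for argument at $.pl...
```

```bash
python3 - <<'E'
from fit import *
s=ctrl.get_state(); q=s['ee_rot']; R=Ro.from_quat(np.r_[q[1:],q[0]]).as_matrix(); print(s['clock'],s['tool_pos'],s['qpos'].round(3));print(R.round(3))
f='pics/w1.png'; cap('wrist',f)
print(proj(f,np.array([[.5005,-.1547,.06],*pts([*r.x[:3],0],M)])).round())
E
```

```text
0.1 [0.25381694 0.62489983 0.23041903] [-1.293  0.478  0.022  1.556 -0.011  1.109 -0.083]
[[-0.927  0.376 -0.   ]
 [ 0.376  0.927 -0.002]
 [-0.    -0.002 -1.   ]]
[[-129.  553.]
 [  -1.  619.]
 [-133.  640.]
 [-190.  581.]
 [ -51.  556.]
 [-131.  549.]
 [-147.  551.]]
```

View pics/w1.png

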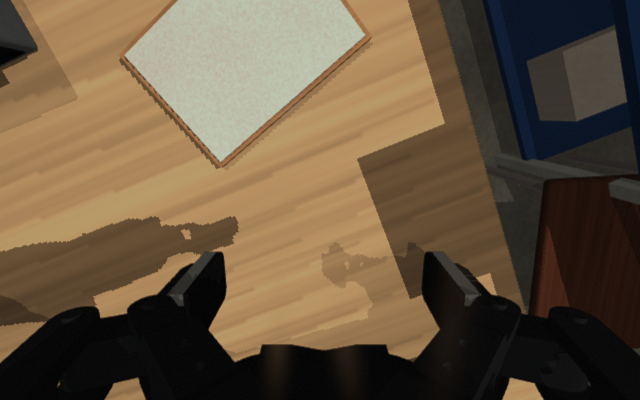

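The move was refused by validation and the arm hasn't moved, so the wrist picture shows only the start area with no case in view. The message is cut off. Some of my rows left out keys, so I'll retry with all seven in each row.

Emit:
{"method": "servo_tool", "body": {
  "plan": [
    {"claw": 1, "x": -160, "y": -135, "z": 0, "ax": 0, "ay": 0, "az": 0},
    {"claw": 1, "x": -320, "y": -275, "z": 0, "ax": 0, "ay": 0, "az": -5},
    {"claw": 1, "x": -320, "y": -275, "z": 0, "ax": 0, "ay": 0, "az": -5},
    {"claw": 1, "x": -320, "y": -275, "z": 0, "ax": 0, "ay": 0, "az": -5},
    {"claw": 1, "x": -320, "y": -275, "z": 0, "ax": 0, "ay": 0, "az": -5},
    {"claw": 1, "x": -320, "y": -275, "z": 0, "ax": 0, "ay": 0, "az": -5},
    {"claw": 1, "x": -320, "y": -275, "z": 0, "ax": 0, "ay": 0, "az": -5},
    {"claw": 1, "x": -521, "y": -631, "z": 80, "ax": 0, "ay": 0, "az": -13.6},
    {"claw": 1, "x": -521, "y": -631, "z": 80, "ax": 0, "ay": 0, "az": -13.6},
    {"claw": 1, "x": -521, "y": -631, "z": 80, "ax": 0, "ay": 0, "az": -13.6},
    {"claw": 1, "x": -521, "y": -631, "z": 80, "ax": 0, "ay": 0, "az": -13.6},
    {"claw": 1, "x": -521, "y": -631, "z": 80, "ax": 0, "ay": 0, "az": -13.6},
    {"claw": 1, "x": -521, "y": -631, "z": 80, "ax": 0, "ay": 0, "az": -13.6},
    {"claw": 1, "x": -521, "y": -631, "z": 80, "ax": 0, "ay": 0, "az": -13.6},
    {"claw": 1, "x": -521, "y": -631, "z": 80, "ax": 0, "ay": 0, "az": -13.6},
    {"claw": 1, "x": -521, "y": -631, "z": 80, "ax": 0, "ay": 0, "az": -13.6}
  ]
}}

```text
clock: 2.15
tool_pos: [0.4991, -0.1546, 0.1511]
ee_rot: [-0.0, 0.074, 0.997, 0.0]
force: [-0.9, 0.4, 0.0]
gripper_width: 0.0852
finger_force: 0.0
```

```bash
python3 - <<'E'
from fit import *
s=ctrl.get_state(); q=s['ee_rot']; R=Ro.from_quat(np.r_[q[1:],q[0]]).as_matrix(); print(s['clock'],s['tool_pos'],s['qpos'].round(3));print(R.round(3))
f='pics/w2.png'; cap('wrist',f)
print(proj(f,np.array([[.5005,-.1547,.06],*pts([*r.x[:3],0],M)])).round())
E
```

```text
2.15 [ 0.49911775 -0.15456923  0.15110288] [-0.112  0.337  0.358  2.015 -0.16   0.816  1.76 ]
[[-0.989  0.148 -0.001]
 [ 0.148  0.989  0.001]
 [ 0.001  0.001 -1.   ]]
[[324. 209.]
 [451. 395.]
 [196. 395.]
 [178. 243.]
 [470. 243.]
 [341. 192.]
 [307. 192.]]
```

View pics/w2.png

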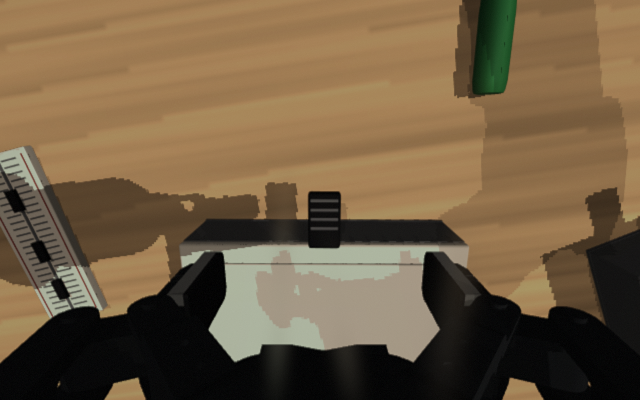

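The wrist view shows the tab at (308–341, 192–247), within 1 px of the prediction. I descend and grip.

Emit:
{"method": "servo_tool", "body": {
  "plan": [
    {"claw": 1, "x": -1, "y": 0, "z": 40, "ax": 0, "ay": 0, "az": 0},
    {"claw": 1, "x": -1, "y": 0, "z": 80, "ax": 0, "ay": 0, "az": 0},
    {"claw": 1, "x": -1, "y": 0, "z": 100, "ax": 0, "ay": 0, "az": 0},
    {"claw": 1, "x": -1, "y": 0, "z": 111, "ax": 0, "ay": 0, "az": 0},
    {"claw": 1, "x": -1, "y": 0, "z": 111, "ax": 0, "ay": 0, "az": 0},
    {"claw": 1, "x": -1, "y": 0, "z": 111, "ax": 0, "ay": 0, "az": 0},
    {"claw": -1, "x": -1, "y": 0, "z": 111, "ax": 0, "ay": 0, "az": 0},
    {"claw": -1, "x": -1, "y": 0, "z": 111, "ax": 0, "ay": 0, "az": 0},
    {"claw": -1, "x": -1, "y": 0, "z": 111, "ax": 0, "ay": 0, "az": 0},
    {"claw": -1, "x": -1, "y": 0, "z": 111, "ax": 0, "ay": 0, "az": 0},
    {"claw": -1, "x": -1, "y": 0, "z": 111, "ax": 0, "ay": 0, "az": 0},
    {"claw": -1, "x": -1, "y": 0, "z": 111, "ax": 0, "ay": 0, "az": 0},
    {"claw": -1, "x": -1, "y": 0, "z": 111, "ax": 0, "ay": 0, "az": 0},
    {"claw": -1, "x": -1, "y": 0, "z": 111, "ax": 0, "ay": 0, "az": 0}
  ]
}}

```text
clock: 3.95
tool_pos: [0.5004, -0.1548, 0.0406]
ee_rot: [0.0, 0.074, 0.997, 0.0]
force: [-1.6, 3.7, 5.5]
gripper_width: 0.0229
finger_force: 58.7
```

```bash
python3 -c "
import numpy as np
for d in range(5,51,5):
    a=np.radians(d);t=.6*a
    print(d,round(-(166*(1-np.cos(a))+4*np.sin(a))+19*np.sin(t)),round(-(166*np.sin(a)+4*np.cos(a)-4)-19*(1-np.cos(t))),.6*d)"
```

```text
5 0 -14 3.0
10 -1 -29 6.0
15 -4 -43 9.0
20 -7 -57 12.0
25 -12 -70 15.0
30 -18 -83 18.0
35 -26 -96 21.0
40 -34 -107 24.0
45 -43 -118 27.0
50 -53 -128 30.0
```

Gripped (23 mm, 59 N). I lift half way first, to about 25°.

Emit:
{"method": "servo_tool", "body": {
  "plan": [
    {"claw": -1, "x": 0, "y": 0, "z": -7, "ax": 0, "ay": 1.5, "az": 0},
    {"claw": -1, "x": 0, "y": 0, "z": -14, "ax": 0, "ay": 3, "az": 0},
    {"claw": -1, "x": -1, "y": 0, "z": -22, "ax": 0, "ay": 4.5, "az": 0},
    {"claw": -1, "x": -1, "y": 0, "z": -29, "ax": 0, "ay": 6, "az": 0},
    {"claw": -1, "x": -2, "y": 0, "z": -36, "ax": 0, "ay": 7.5, "az": 0},
    {"claw": -1, "x": -4, "y": 0, "z": -43, "ax": 0, "ay": 9, "az": 0},
    {"claw": -1, "x": -5, "y": 0, "z": -50, "ax": 0, "ay": 10.5, "az": 0},
    {"claw": -1, "x": -7, "y": 0, "z": -57, "ax": 0, "ay": 12, "az": 0},
    {"claw": -1, "x": -10, "y": 0, "z": -64, "ax": 0, "ay": 13.5, "az": 0},
    {"claw": -1, "x": -12, "y": 0, "z": -70, "ax": 0, "ay": 15, "az": 0},
    {"claw": -1, "x": -12, "y": 0, "z": -70, "ax": 0, "ay": 15, "az": 0}
  ]
}}

```text
clock: 5.32
tool_pos: [0.5116, -0.1565, 0.1096]
ee_rot: [-0.131, 0.073, 0.989, 0.01]
force: [-0.2, 3.0, -1.7]
gripper_width: 0.023
finger_force: 59.7
```

```bash
python3 - <<'E'
from fit import *
s=ctrl.get_state(); q=s['ee_rot']; R=Ro.from_quat(np.r_[q[1:],q[0]]).as_matrix(); print(s['clock'],s['qpos'].round(3));print(R.round(3), s['tool_pos']-.019*R[:,2], s['torque'])
E
python3 -c "
import numpy as np
P=lambda d:(lambda a,t:np.array([-(166*(1-np.cos(a))+4*np.sin(a))+19*np.sin(t),-(166*np.sin(a)+4*np.cos(a)-4)-19*(1-np.cos(t))]))(np.radians(d),np.radians(.6*d))
c,s=np.cos(np.radians(15)),np.sin(np.radians(15))
for d in np.arange(25,52.6,2.5):
    v=P(d)-P(25)
    print(d,round(v[0]*c-v[1]*s),round(v[0]*s+v[1]*c),.6*d-15)"
```

```text
5.325 [-0.082  0.558  0.35   1.822 -0.182  1.063  1.776]
[[-0.955  0.148 -0.258]
 [ 0.142  0.989  0.039]
 [ 0.261  0.001 -0.965]] [ 0.51650839 -0.1572774   0.12794571] [ 0.54974269  0.09666309 -0.24951392]
25.0 0 0 0.0
27.5 -1 -7 1.5
30.0 -2 -14 3.0
32.5 -4 -21 4.5
35.0 -6 -28 6.0
37.5 -8 -35 7.5
40.0 -11 -41 9.0
42.5 -14 -48 10.5
45.0 -17 -54 12.0
47.5 -20 -60 13.5
50.0 -24 -66 15.0
52.5 -28 -72 16.5
```

Emit:
{"method": "servo_tool", "body": {
  "plan": [
    {"claw": -1, "x": -1, "y": 0, "z": -7, "ax": 0, "ay": 1.5, "az": 0},
    {"claw": -1, "x": -2, "y": 0, "z": -14, "ax": 0, "ay": 3, "az": 0},
    {"claw": -1, "x": -4, "y": 0, "z": -21, "ax": 0, "ay": 4.5, "az": 0},
    {"claw": -1, "x": -6, "y": 0, "z": -28, "ax": 0, "ay": 6, "az": 0},
    {"claw": -1, "x": -8, "y": 0, "z": -35, "ax": 0, "ay": 7.5, "az": 0},
    {"claw": -1, "x": -11, "y": 0, "z": -41, "ax": 0, "ay": 9, "az": 0},
    {"claw": -1, "x": -14, "y": 0, "z": -48, "ax": 0, "ay": 10.5, "az": 0},
    {"claw": -1, "x": -17, "y": 0, "z": -54, "ax": 0, "ay": 12, "az": 0},
    {"claw": -1, "x": -20, "y": 0, "z": -60, "ax": 0, "ay": 13.5, "az": 0},
    {"claw": -1, "x": -24, "y": 0, "z": -66, "ax": 0, "ay": 15, "az": 0},
    {"claw": -1, "x": -24, "y": 0, "z": -66, "ax": 0, "ay": 15, "az": 0},
    {"claw": -1, "x": -24, "y": 0, "z": -66, "ax": 0, "ay": 15, "az": 0}
  ]
}}

```text
clock: 6.82
tool_pos: [0.5504, -0.1625, 0.1673]
ee_rot: [-0.26, 0.072, 0.963, 0.02]
force: [-4.1, 3.1, -0.2]
gripper_width: 0.0226
finger_force: 59.6
```

```bash
python3 - <<'E'
from fit import *
s=ctrl.get_state(); q=s['ee_rot']; R=Ro.from_quat(np.r_[q[1:],q[0]]).as_matrix(); g=s['tool_pos']-.019*R[:,2]
print(s['clock'],s['qpos'].round(3),g,[np.abs(pts([*r.x[:3],np.radians(a)],np.array([[-.166,0,.004]]))-g).round(3) for a in (45,50)])
cap('side','pics/s3.png')
E
```

```text
6.825 [-0.057  0.704  0.364  1.494 -0.164  1.511  1.764] [ 0.55980435 -0.1639394   0.18373501] [array([[0.008, 0.002, 0.009]]), array([[0.002, 0.   , 0.001]])]
```

View pics/s3.png

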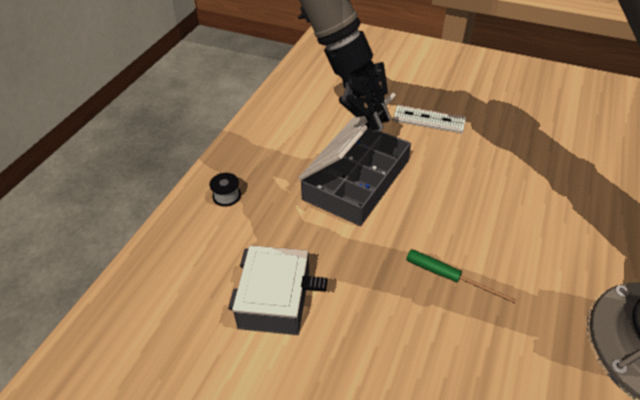

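The side view shows the wide lid raised to about 50°, with the gripper at its tab near (375,115); the small case is untouched. I open the gripper, then back off along the fingers.

Emit:
{"method": "servo_tool", "body": {
  "plan": [
    {"claw": 0.2, "x": 0, "y": 0, "z": 0, "ax": 0, "ay": 0, "az": 0},
    {"claw": 1, "x": 0, "y": 0, "z": 0, "ax": 0, "ay": 0, "az": 0},
    {"claw": 1, "x": 0, "y": 0, "z": 0, "ax": 0, "ay": 0, "az": 0},
    {"claw": 1, "x": 0, "y": 0, "z": 0, "ax": 0, "ay": 0, "az": 0},
    {"claw": 1, "x": 0, "y": 0, "z": 0, "ax": 0, "ay": 0, "az": 0},
    {"claw": 1, "x": 0, "y": 0, "z": 0, "ax": 0, "ay": 0, "az": 0},
    {"claw": 1, "x": 0, "y": 0, "z": -20, "ax": 0, "ay": 0, "az": 0},
    {"claw": 1, "x": 0, "y": 0, "z": -40, "ax": 0, "ay": 0, "az": 0},
    {"claw": 1, "x": 0, "y": 0, "z": -70, "ax": 0, "ay": 0, "az": 0},
    {"claw": 1, "x": 0, "y": 0, "z": -100, "ax": 0, "ay": 0, "az": 0},
    {"claw": 1, "x": 0, "y": 0, "z": -120, "ax": 0, "ay": 0, "az": 0},
    {"claw": 1, "x": 0, "y": 0, "z": -120, "ax": 0, "ay": 0, "az": 0},
    {"claw": 1, "x": 0, "y": 0, "z": -120, "ax": 0, "ay": 0, "az": 0},
    {"claw": 1, "x": 0, "y": 0, "z": -120, "ax": 0, "ay": 0, "az": 0}
  ]
}}

```text
clock: 8.62
tool_pos: [0.6105, -0.1718, 0.2708]
ee_rot: [-0.259, 0.072, 0.963, 0.019]
force: [0.1, -0.6, -0.1]
gripper_width: 0.0854
finger_force: 0.0
```

```bash
python3 - <<'E'
from fit import *
cap('side','pics/s4.png')
for a in (35,50,65): print(a,proj('pics/s4.png',pts([*r.x[:3],np.radians(a)],M[[2,3]])).round())
a=cv2.imread('pics/s4.png')[60:350,200:500]; cv2.imwrite('pics/s4c.png',cv2.resize(a,None,fx=2,fy=2,interpolation=2))
E
```

```text
35 [[403. 104.]
 [350. 169.]]
50 [[392.  90.]
 [338. 153.]]
65 [[379.  78.]
 [322. 139.]]
```

View pics/s4c.png

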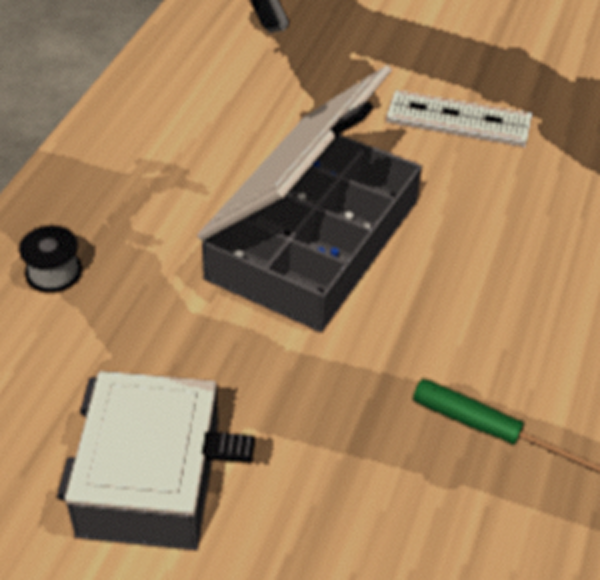

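The lid stands free. Its front corners, at crop (388,68) and (280,190), are pixels (394,94) and (340,155), which puts it at about 47–50°. The gripper is clear and the small case is unmoved.

```bash
python3 -c "
from rig import ctrl
print(ctrl.hand_in())"
```

```text
the job is handed in; nothing more can be done
None
```

The wider case's lid stands open on its own at about 48° by the side camera, the gripper is clear of everything, the smaller case's lid looks unmoved, and the job is handed in at under 9 s of the 32 s allowed (hand-in returned no verdict).

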